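Release the eccentric lock and run the dish carriage home

ROBOT

A 7-joint arm with a two-finger parallel gripper is mounted at the origin on the work surface. World frame = base frame: x ahead of the robot, y to its left, z up, the work surface at z = 0. Lengths are in m, angles in rad, forces in N, time in s.
With the tool pointing down it reaches from about 0.425 to 0.875 m from the base axis. Payload 4.7 kg.
Tool frame: the origin (TCP) lies on the centre line of the jaws, within the pads' length; the fingertips stand 14 mm ahead of it and the grasp point (between the pads) lies 5 mm behind it; z points along the fingers, y is the direction in which the jaws open and shut (so a half turn about z gives the same grasp; the last joint's range is limited). The gripper opens to 87 mm and grips with 3 to 60 N. Pads are 19 mm wide; open, the fingers measure 117 mm over their backs; the gripper's body (75 mm by 190 mm) begins 51 mm behind the grasp point.
Start: joints at [-1.33, 0.321, -0.07, 1.45, 0.023, 1.371, -0.057], TCP at [0.146, 0.633, 0.212] pointing down, gripper open.
Joint ranges: [-2.86, 2.86], [-0.3, 2.09], [-1.38, 1.24], [0.06, 2.45], [-1.56, 4.7], [0.09, 2.05], [-2.69, 2.69]. Speed limits (rad/s): [2.57, 2.57, 3.14, 3.14, 3.14, 3.14, 3.14].

INTERFACE

Orientations are given as a unit quaternion [w, x, y, z].
In Python, from station import read_state, get_image, finish_job, recognise gives the robot as it stands.
- The arm moves only by the shell command python3 -m creep 'ROWS'. ROWS is JSON, one flat list of numbers, 5 for each row, row after row: the shift along the tool's x, y, z in m, then the turn about the tool's z in rad, then the closure, from 0 (fully open) to 1 (shut). In form: [dx, dy, dz, yaw, jaw, dx, dy, dz, yaw, jaw, ...]. A call has 1 to 12 rows; each row is the pose to reach, as a shift and turn from the pose commanded when the call began, along the tool's axes at that moment; what a row does not reach only later rows make up. A row lasts 1/8 s, in which the tool goes at most 62.5 mm and 10.7 degrees, less where a joint would pass 70% of its speed; a pose out of reach is approached as far as the arm can. A call with a gripper value outside its range is refused whole. The fingers move at their own pace and stop on an object; the grip force is fixed at half the most. Time passes only in rows, so rows that repeat a pose let the fingers close. It gives the time, the measured TCP pose, the force and the opening at its end, in the units of the state.
- read_state(): the state, without advancing time (a new reading comes with each control period).
- get_image(name): name is "scene" or "top" or "wrist"; returns a dict with "frame" (420x560x3 uint8, blue, green, red), "mtx" (3x3 intrinsics, pixels), "k1" (the pictures are not rectified: a ray, as slopes to the right and down, at radius r is drawn at 1 + k1 r^2 times it, then the intrinsics apply), "world_from_camera" (4x4, takes a point from camera to world coordinates). Camera axes: x right, y down, z forward; pixel columns grow to the right and rows downward; lengths in m; the calibration is good to about 2 mm. A picture is of the moment at which its call begins. There is no depth.
- finish_job(): hands the job in, once; it reports no verdict.
Trained networks look in the newest picture that a camera, given by its name, has taken for a name from the list of things; names that differ only in an ending like _2 or _b are one class to them, and where a whole thing is asked for, a point or a joint stands for the part that bears it (a point fixed in the world has none). Each returns a list of dicts, best first, with "conf" (0 to 1); they miss things now and then, are a little off and sometimes report something else, mostly with a low value. They report only what shows in the picture. A call takes as long as a camera call. They do not tell look-alikes from the thing itself.
- recognise(camera, label): "extent" ([left, top, right, bottom] in pixels, round what is visible of it).
The state is a dict: "time": time; "q": joint angles; "joint_vel": joint speeds; "joint_torque": joint torques, N m; "position": TCP position; "tool_rot": TCP orientation; "contact_force": force on the tool from outside, world axes, zero at the start; "ft_torque": the same for the moment, N m; "finger_gap": finger opening in m.
Only numpy, scipy, OpenCV 4.12 (cv2) and the standard library are available. Lean on these libraries where they do the work, as an engineer would, in place of code of your own. Each camera call takes 0.05 s, during which the arm holds its last target.

TASK

On the aluminium specimen stage, push the red cam lever round with a fingertip until it lies over the green line, so that the low point of the brass cam faces the carriage; only then push the grey carriage forward from behind, towards the cam, until it is fully home. Push only: do not pinch the lever, do not touch the glass dish that rides on the carriage or lift it out of its seat, and leave everything else on the stage and counter where it stands. Finish clear of everything.

Things in the scene. Friction and masses are not known exactly. Their poses are not given: they have to be found in the camera images.
- stage: Fixed aluminium base plate, 330 x 200 x 12 mm. Origin at the centre of its underside; x is the carriage's forward direction (carriage towards cam), y to the left of that, z up. Rails 10 mm high stand on it at y = +-58 mm, x = -157 to 8 mm. Green line (10 x 30 mm) painted on it at x = 75, y = -82 mm.
- cam_axis (a point): Point on the cam's upright axis, 75 mm ahead of the stage origin along the stage's x, 47 mm above the counter. The cam is a brass eccentric disc, 80 mm diameter, centre 20 mm off this axis, top 26 mm above the counter: its edge is 20 mm from the axis at the low point, 60 mm at the high point. The lever sits on the hub above the disc.
- lever_end (a point): Outer end of the red lever, on its centre line and at mid-height (47 mm above the counter), 95 mm from the cam axis. The lever is a straight bar 14 mm wide; its sides reach from 36 to 56 mm above the counter, a rib along its middle to 58 mm; the hub cap ends at 62 mm. A fingertip beside it must stay above the disc (26 mm). To turn it clockwise, push on its anticlockwise side; pressing both sides at once counts as pinching.
- cam (a joint): Angle of cam and lever, rad, growing anticlockwise from above. 0: the low point faces the carriage, the lever points along the stage's -y over the green line (lever direction = joint - 90 deg from the stage's +x). Starts at 1.7 to 2.7: push it clockwise. Ends of travel -0.6 and 2.9, no stop or click at 0. Constant friction 0.45 N m (7 N at 65 mm from the axis); stays where left.
- carriage (a joint): Forward travel of the carriage in m: 0 fully back (the start), 0.040 fully home against its end stop. It slides along the stage's x with about 3 N of friction and stays where it is left. A roller on its nose runs against the cam's edge: away from the low point the cam blocks it.
- push_face (a point): Centre of the carriage's flat rear end (blue patch, facing the stage's -x), 30 mm above the counter. At the start it lies 130 mm behind the stage origin, on its x axis. The carriage is a grey block 120 mm long, 100 mm wide, from 14 to 42 mm above the counter.
- dish_seat (a point): Point on the carriage's top, at the middle of the dish's seat, 42 mm above the counter and 60 mm ahead of the rear end; four lips 5 mm high, 67 mm apart inside, surround it.
- dish_centre (a point): Centre, half-way up, of the loose glass dish, 60 mm diameter and 14 mm high, which stands in the seat (its centre 7 mm above the seat) and rides with the carriage. Not to be touched.
- dish: The same glass dish; origin at the centre of its underside, z up.
- weight: Brass weight, 22 mm diameter, 28 mm high, standing on the base plate on the y+ side of the carriage; origin at its underside. Leave alone.
- vial: Amber vial, 18 mm diameter, 35 mm high, standing on the base plate on the y- side of the carriage; origin at its underside. Leave alone.
- reagent: Amber bottle with black cap, 52 mm diameter, 100 mm high, on the counter; origin at its underside. Leave alone.
- boat: Yellow weighing tray, 85 x 85 x 22 mm, on the counter; origin at its underside. Leave alone.
- marker: Black and white marker pen lying on the counter, 130 x 14 x 12 mm, along its x; origin at its underside. Leave alone.
- jar: Clear jar with blue lid, 60 mm diameter, 65 mm high, on the counter; origin at its underside. Leave alone.
Mind the look-alikes: they are no part of the job. Of the things like the dish, leave any that is blue, pink or turquoise; of the rest the larger one is meant.

How it is judged:
By the outcome, as a careful person would: the job done as asked, in the order asked, and still so for the second after the job is handed in, with the robot touching nothing.
It also fails if it takes over 67 s, if anything falls off the work surface, if the arm or the gripper's body presses on something with over 40 N, if the wrist force passes 120 N, or if a joint passes its speed limit or range.

## Working session

There is one attempt and no reset: what is moved stays moved. The work goes in short steps, Python scripts to look and compute and a shell command to move; the robot and the scene stay as the last step left them, time stands still between calls to the robot, and variables do not carry over. Pictures are saved under pics/ and viewed, and the job is handed in when it is done.

```bash
ls; mkdir -p pics
python3 - <<'E'
from station import *
import cv2
s=read_state(); print({k:(v if not hasattr(v,'__len__') else [round(float(x),3) for x in v]) for k,v in s.items()})
for n in ["scene","top","wrist"]:
    im=get_image(n); cv2.imwrite(f"pics/{n}0.png",im["frame"]); print(n,im["mtx"],im["k1"],im["world_from_camera"])
E
```

```text
pics
{'time': 0.0, 'q': [-1.33, 0.322, -0.07, 1.452, 0.023, 1.371, -0.057], 'joint_vel': [0.001, -0.001, 0.001, 0.0, 0.002, -0.0, -0.002], 'joint_torque': [0.0, -49.13, -0.404, -31.252, -0.064, 0.044, 0.0], 'position': [0.146, 0.633, 0.211], 'tool_rot': [-0.0, 0.113, 0.994, -0.001], 'contact_force': [0.301, -1.233, 0.27], 'ft_torque': [0.019, -0.033, -0.008], 'finger_gap': 0.0870234957121104}
scene [[491.34529572   0.         280.38630585]
 [  0.         491.34529572 213.07658747]
 [  0.           0.           1.        ]] 0.02819184926815064 [[-0.25918812  0.67167444 -0.69402807  1.43245953]
 [ 0.96575021  0.18928839 -0.17747236  0.21414135]
 [ 0.01216781 -0.71625648 -0.69773103  0.87470375]
 [ 0.          0.          0.          1.        ]]
top [[463.19296921   0.         279.83533768]
 [  0.         463.19296921 211.68837042]
 [  0.           0.           1.        ]] 0.01774450868991647 [[ 0.01419925 -0.9840648   0.17724238  0.38523992]
 [-0.99987138 -0.012652    0.00985677 -0.00508048]
 [-0.00745723 -0.17735954 -0.98411787  1.3962346 ]
 [ 0.          0.          0.          1.        ]]
wrist [[350.87063263   0.         282.40246002]
 [  0.         350.87063263 212.13958213]
 [  0.           0.           1.        ]] -0.0032680515612253476 [[ 2.24258863e-01  9.33844424e-01  2.78644135e-01  6.93618671e-02]
 [ 9.74529438e-01 -2.14726126e-01 -6.46920806e-02  6.51196965e-01]
 [-5.80163318e-04  2.86054684e-01 -9.58213119e-01  3.83383518e-01]
 [ 0.00000000e+00  0.00000000e+00  0.00000000e+00  1.00000000e+00]]
```

View pics/scene0.png

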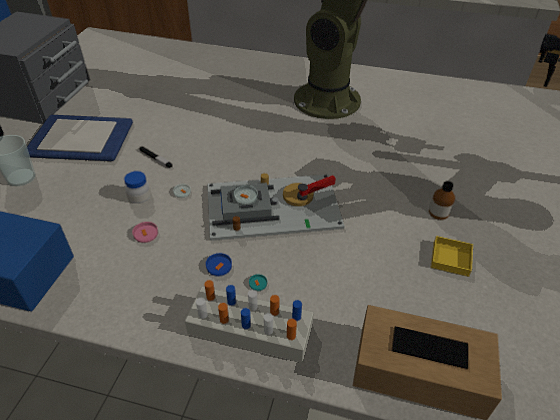

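View pics/top0.png

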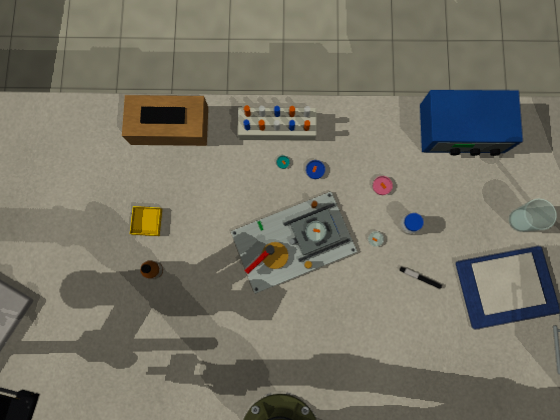

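View pics/wrist0.png

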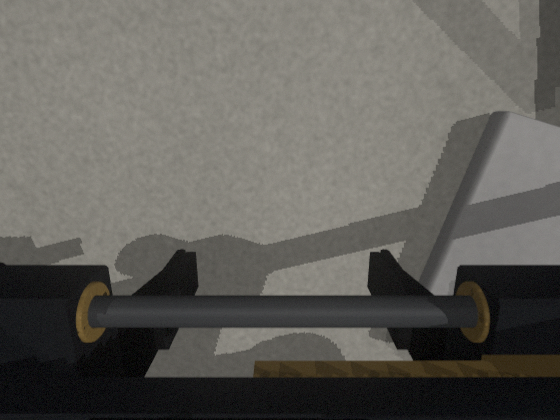

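```bash
cat > h.py <<'E'
import numpy as np, cv2
from station import *
def rays(im,uv):
    K=im["mtx"];k1=im["k1"];out=[]
    for u,v in np.atleast_2d(uv).astype(float):
        d=np.array([(u-K[0,2])/K[0,0],(v-K[1,2])/K[1,1]]); s=d.copy()
        for _ in range(20): s=d/(1+k1*(s@s))
        out.append([*s,1])
    return np.array(out)@im["world_from_camera"][:3,:3].T
def atz(im,uv,z):
    r=rays(im,uv);o=im["world_from_camera"][:3,3]
    return o+r*((z-o[2])/r[:,2])[:,None]
def proj(im,P):
    T=np.linalg.inv(im["world_from_camera"]);p=np.atleast_2d(P)@T[:3,:3].T+T[:3,3]
    s=p[:,:2]/p[:,2:];r2=(s**2).sum(1)[:,None];s=s*(1+im["k1"]*r2)
    return s*[im["mtx"][0,0],im["mtx"][1,1]]+im["mtx"][:2,2]
def crop(im,x0,y0,x1,y1,f,name):
    cv2.imwrite("pics/"+name,cv2.resize(im["frame"][y0:y1,x0:x1],None,fx=f,fy=f,interpolation=cv2.INTER_CUBIC))
E
python3 - <<'E'
from h import *
a=get_image("top");crop(a,220,180,370,300,5,"t1.png")
b=get_image("scene");crop(b,195,165,350,245,5,"s1.png")
for c in ["top","scene"]:
  for l in ["dish","lever_end","stage","vial","weight"]: 
    print(c,l,[([round(x) for x in d["extent"]],round(d["conf"],2)) for d in recognise(c,l)])
E
```

```text
top dish [([306, 159, 326, 178], 0.73), ([367, 234, 382, 244], 0.66), ([372, 179, 392, 197], 0.64), ([306, 222, 325, 240], 0.61), ([275, 154, 289, 167], 0.45), ([398, 214, 424, 231], 0.16)]
top lever_end [([246, 241, 290, 273], 0.61)]
top stage [([230, 194, 353, 294], 0.97)]
top vial []
top weight [([304, 260, 314, 268], 0.48), ([245, 239, 286, 271], 0.4)]
scene dish [([233, 186, 256, 203], 0.9), ([252, 276, 268, 291], 0.82), ([210, 254, 230, 278], 0.79), ([135, 222, 156, 241], 0.7)]
scene lever_end [([283, 181, 339, 208], 0.95), ([225, 183, 279, 222], 0.54), ([207, 178, 346, 240], 0.45)]
scene stage [([205, 174, 342, 240], 0.83)]
scene vial [([235, 214, 241, 230], 0.66)]
scene weight [([259, 174, 270, 185], 0.45), ([431, 237, 472, 275], 0.45)]
```

View pics/t1.png

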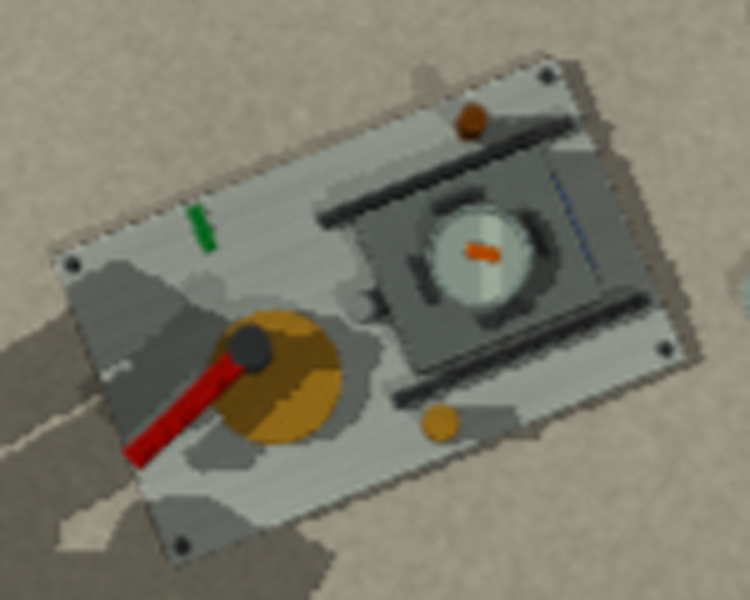

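View pics/s1.png

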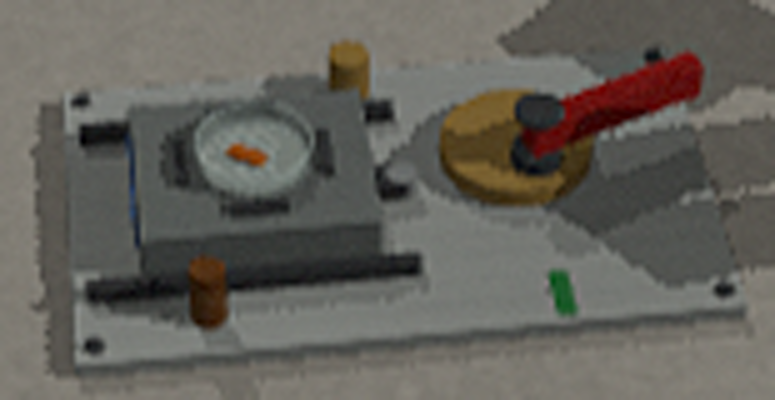

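```bash
cat >> h.py <<'E'
def S2W(p,P):
    x,y,t=p;P=np.atleast_2d(P).astype(float)
    R=np.array([[np.cos(t),-np.sin(t),0],[np.sin(t),np.cos(t),0],[0,0,1]])
    return P@R.T+[x,y,0]
E
python3 - <<'E'
from h import *
from scipy.optimize import least_squares
a=get_image("top");b=get_image("scene")
C=np.array([[.165,-.1,.012],[-.165,-.1,.012],[-.165,.1,.012],[.165,.1,.012],[.075,-.082,.012]])
ct=np.array([[55,258],[553,55],[695,358],[178,565],[202,228]])/5+[220,180]-.4
cs=np.array([[743,310],[75,362],[68,92],[None,None],[562,292]],float)/5+[195,165]-.4
print(atz(a,ct,.012).round(4)); print(atz(b,cs[[0,1,2,4]],.012).round(4))
def f(p,w):
    W=S2W(p,C);r=[]
    if 't' in w:r.append((proj(a,W)-ct).ravel())
    if 's' in w:r.append((proj(b,W)-cs)[[0,1,2,4]].ravel())
    return np.concatenate(r)
for w in ['t','s','ts']:
    s=least_squares(f,[.5,-.07,1.3],args=(w,));print(w,s.x.round(4),s.fun.round(1))
p=s.x;np.save('p.npy',p)
cam=S2W(p,[[.075,0,.047]])[0];print("cam",cam,"push",S2W(p,[[-.13,0,.03]]),"green",S2W(p,[[.075,-.082,.012]]))
le_t=np.array([[134,460]])/5+[220,180]-.4; le_s=np.array([[690,72]])/5+[195,165]-.4
for im,u in((a,le_t),(b,le_s)):
    L=atz(im,u,.052)[0];d=(L-cam)[:2];print("lever",L,np.hypot(*d),"joint",np.degrees((np.arctan2(d[1],d[0])-p[2]+np.pi/2)%(2*np.pi)))
for im,n in((a,"t2.png"),(b,"s2.png")):
    F=cv2.resize(im["frame"],None,fx=4,fy=4)
    pts=[[.165,-.1,.012],[-.165,-.1,.012],[-.165,.1,.012],[.165,.1,.012],[.075,0,.062],[.075,-.082,.012],[-.13,.05,.042],[-.13,-.05,.042],[-.01,.05,.042],[-.01,-.05,.042],[-.07,0,.042]]
    for q in proj(im,S2W(p,pts)): cv2.drawMarker(F,tuple(int(v) for v in (q+.5)*4),(255,0,255),0,12,1)
    F=F[680:1240,840:1520] if n[0]=='t' else F[640:1000,760:1420]
    cv2.imwrite("pics/"+n,F)
E
```

```text
[[ 0.5729  0.1564  0.012 ]
 [ 0.7021 -0.1443  0.012 ]
 [ 0.5177 -0.228   0.012 ]
 [ 0.3916  0.0779  0.012 ]
 [ 0.5923  0.0681  0.012 ]]
[[ 0.5784  0.1553  0.012 ]
 [ 0.6993 -0.1469  0.012 ]
 [ 0.5153 -0.2211  0.012 ]
 [ 0.5904  0.067   0.012 ]]
t [ 0.5462 -0.0343  1.9744] [-0.1 -0.2  0.8 -0.3 -0.9 -0.4 -0.1  0.8  0.4  0.1]
s [ 0.5449 -0.0327  1.9537] [ 1.1 -0.5 -0.6 -0.1 -0.5 -0.5 -0.1  0.7]
ts [ 0.5455 -0.0337  1.9668] [-0.2 -0.4  1.   0.2 -1.2  0.3 -0.7  0.7  0.3  0.   1.1 -1.1 -0.5  0.6
 -1.4  0.1 -0.1  0.5]
cam [0.51660366 0.03552127 0.047     ] push [[ 0.59567108 -0.15361715  0.03      ]] green [[0.59225903 0.06714824 0.012     ]]
lever [0.45065937 0.10225414 0.052     ] 0.0938185716687672 joint 111.97258323886015
lever [0.4554198  0.10218918 0.052     ] 0.09048797663823407 joint 109.85699219244107
```

View pics/t2.png

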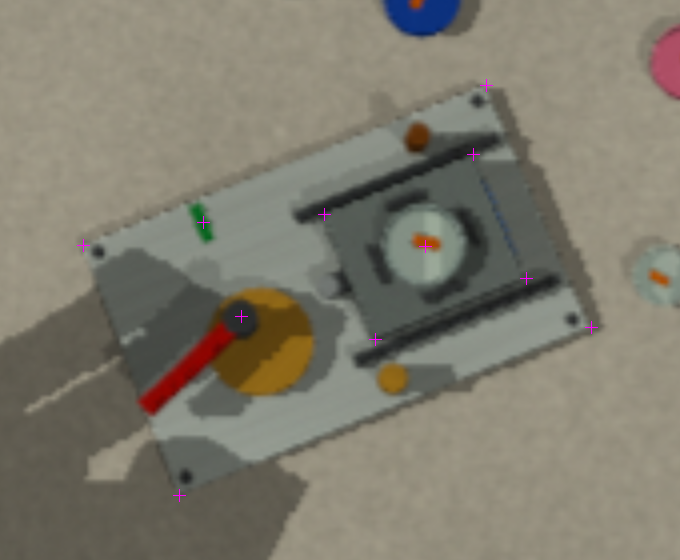

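View pics/s2.png

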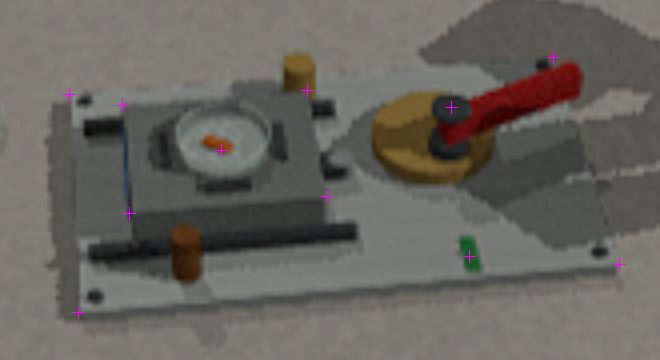

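```bash
cat >> h.py <<'E'
from scipy.spatial.transform import Rotation as Ro
def shift(W,ang=None):
    s=read_state();q=s["tool_rot"];R=Ro.from_quat([q[1],q[2],q[3],q[0]]).as_matrix()
    d=R.T@(np.array(W)-s["position"]);ya=np.arctan2(R[1,1],R[0,1]);dy=None
    if ang is not None: dy=-((ang-ya+np.pi)%(2*np.pi)-np.pi)
    print("at",np.round(s["position"],4),"F",np.round(s["contact_force"],1),"gap",round(s["finger_gap"],4),"q",np.round(s["q"],2)," shift",d.round(4),"yaw",None if dy is None else round(dy,3))
E
python3 - <<'E'
from h import *
shift([.40,.30,.2],1.967+.369)
shift([.449,.0606,.15],1.967+.369)
E
```

```text
at [0.1461 0.6334 0.2125] F [ 0.2 -0.5  0.2] gap 0.0871 q [-1.33  0.32 -0.07  1.45  0.02  1.37 -0.06]  shift [-0.3223 -0.2678  0.0125] yaw -0.992
at [0.1461 0.6334 0.2125] F [ 0.2 -0.5  0.2] gap 0.0871 q [-1.33  0.32 -0.07  1.45  0.02  1.37 -0.06]  shift [-0.4239 -0.4901  0.0625] yaw -0.992
```

Candidates for the dish (top view): clear dish on the carriage (316,231), smaller clear dish (376,239), blue (315,169), pink (383,186), turquoise (283,161). The one on the carriage is the one meant, and the crop confirms it is in the seat. There is one red lever (tip 246,271) with its stage at world (0.545, -0.034), yaw 1.967.

```bash
python3 -m creep '[-0.05,-0.04,0,-0.1,1, -0.1,-0.08,0,-0.2,1, -0.15,-0.125,0,-0.3,1, -0.2,-0.165,0,-0.4,1, -0.25,-0.21,0,-0.5,1, -0.29,-0.245,0,-0.6,1, -0.32,-0.275,0.01,-0.7,1, -0.34,-0.32,0.02,-0.8,1, -0.365,-0.365,0.03,-0.9,1, -0.385,-0.41,0.04,-0.99,1, -0.41,-0.45,0.05,-0.99,1, -0.424,-0.49,0.06,-0.99,1]'
python3 - <<'E'
from h import *
shift([.449,.0606,.05],1.967+.369)
E
```

```text
time: 2.35
position: [0.4498, 0.0588, 0.1525]
tool_rot: [0.001, -0.372, 0.928, -0.0]
contact_force: [0.2, 0.8, -0.2]
finger_gap: 0.0006
at [0.4498 0.0588 0.1525] F [ 0.2  0.8 -0.2] gap 0.0006 q [-0.65 -0.08  0.44  2.01  0.04  1.2   2.11]  shift [-0.0005  0.0019  0.1025] yaw -0.003
```

```bash
python3 -m creep '[0,0,0.02,0,1, 0,0,0.04,0,1, 0,0,0.06,0,1, 0,0,0.075,0,1, 0,0,0.09,0,1, 0,0.001,0.102,0,1, 0,0.001,0.102,0,1]'
python3 - <<'E'
from h import *
shift([.449,.0606,.05],1.967+.369)
a=get_image("top");crop(a,220,180,370,300,5,"t3.png")
b=get_image("scene");crop(b,240,100,400,220,5,"s3.png")
E
```

```text
time: 3.22
position: [0.4477, 0.0612, 0.0496]
tool_rot: [-0.001, -0.372, 0.928, 0.0]
contact_force: [-0.0, -0.2, -0.3]
finger_gap: 0.0003
at [0.4477 0.0612 0.0496] F [-0.  -0.2 -0.3] gap 0.0003 q [-0.64  0.05  0.46  2.12 -0.03  0.98  2.17]  shift [-0.0005 -0.0013 -0.0004] yaw -0.002
```

View pics/s3.png

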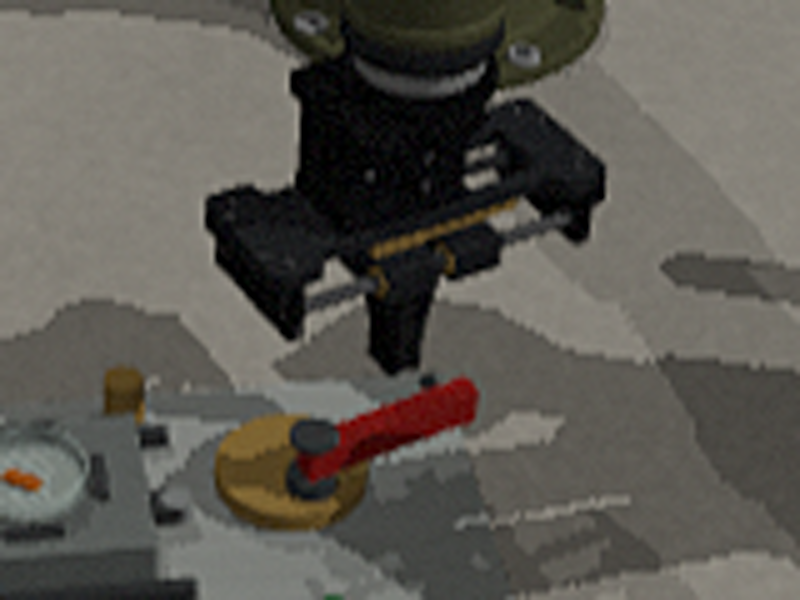

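View pics/t3.png

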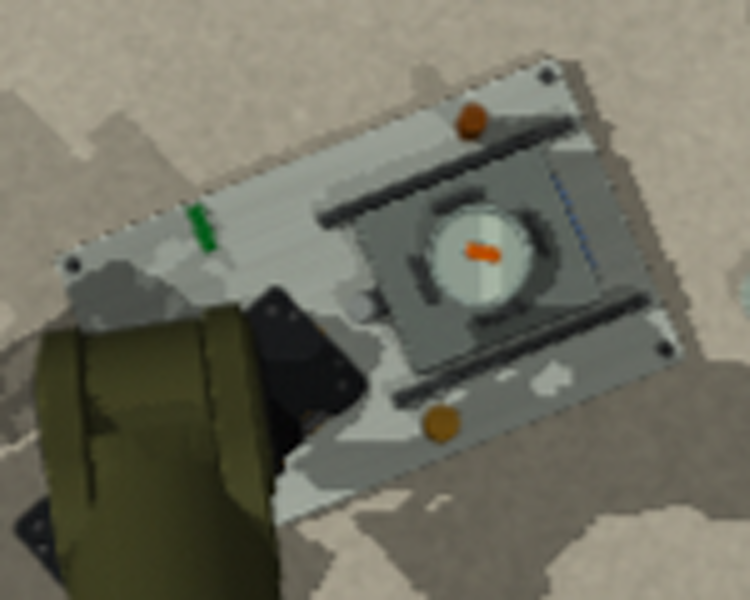

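```bash
cat >> h.py <<'E'
def table(thetas,offs,r=.065,cur=None):
    p=np.load('p.npy');c=S2W(p,[[.075,0,0]])[0][:2]
    s=read_state();q=s["tool_rot"];R=Ro.from_quat([q[1],q[2],q[3],q[0]]).as_matrix()
    rel=np.array(s["position"][:2])-c; x0,y0=rel@R[:2,0],rel@R[:2,1]
    ya=np.arctan2(R[1,1],R[0,1]); print("tool y joint deg",np.degrees(ya-p[2]+np.pi/2)%360,"x0 y0",x0,y0)
    for t,o in zip(thetas,offs):
        a=np.radians(t);print(t,np.round([o*np.cos(a)-r*np.sin(a)-x0,o*np.sin(a)+r*np.cos(a)-y0,a],3))
E
python3 - <<'E'
from h import *
table([0,0]+list(range(7,71,7)),[.024]+[.0165]*11)
E
```

```text
tool y joint deg 111.04922119176861 x0 y0 0.031090831067914576 0.06560970672180012
0 [-0.007 -0.001  0.   ]
0 [-0.015 -0.001  0.   ]
7 [-0.023  0.001  0.122]
14 [-0.031  0.001  0.244]
21 [-0.039  0.001  0.367]
28 [-0.047 -0.     0.489]
35 [-0.055 -0.003  0.611]
42 [-0.062 -0.006  0.733]
49 [-0.069 -0.011  0.855]
56 [-0.076 -0.016  0.977]
63 [-0.082 -0.021  1.1  ]
70 [-0.087 -0.028  1.222]
```

```bash
python3 -m creep '[-0.007,-0.001,0,0,1, -0.015,-0.001,0,0,1, -0.023,0.001,0,0.122,1, -0.031,0.001,0,0.244,1, -0.039,0.001,0,0.367,1, -0.047,0,0,0.489,1]'
python3 - <<'E'
from h import *
table([0]+list(range(7,57,7)),[.0165]*9)
b=get_image("scene");crop(b,240,100,400,220,5,"s4.png")
E
```

```text
time: 4.08
position: [0.4832, 0.0947, 0.0507]
tool_rot: [0.0, -0.135, 0.991, 0.0]
contact_force: [-0.2, 0.2, 1.0]
finger_gap: 0.0005
tool y joint deg 82.82954504595325 x0 y0 0.01632597475447307 0.06590008792659036
0 [ 0.    -0.001  0.   ]
7 [-0.008  0.001  0.122]
14 [-0.016  0.001  0.244]
21 [-0.024  0.001  0.367]
28 [-0.032 -0.001  0.489]
35 [-0.04  -0.003  0.611]
42 [-0.048 -0.007  0.733]
49 [-0.055 -0.011  0.855]
56 [-0.061 -0.016  0.977]
```

View pics/s4.png

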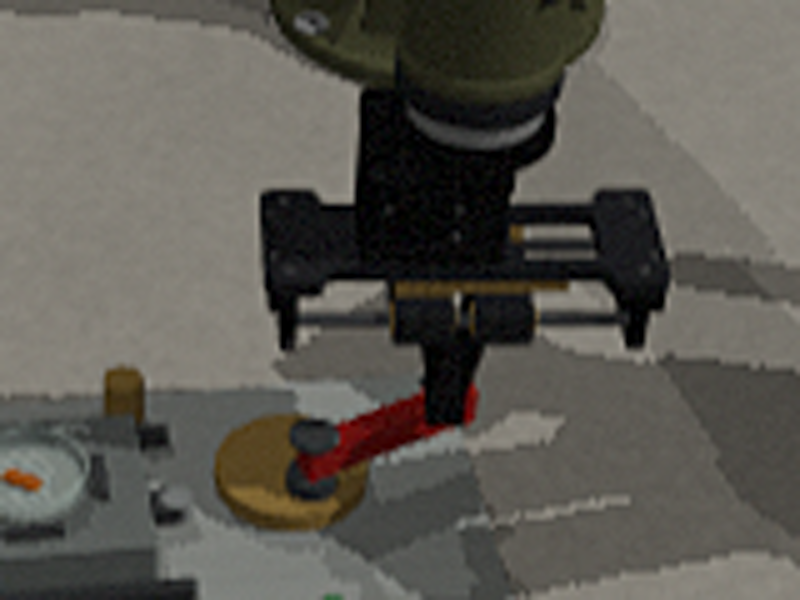

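Run:
```python
from h import *
p=np.load('p.npy')
b=get_image("scene");a=get_image("top");w=get_image("wrist")
cv2.imwrite("pics/w4.png",w["frame"])
for j in (111,97,83):
    t=np.radians(j-90);print(j,(proj(b,S2W(p,[[.075+.095*np.cos(t),.095*np.sin(t),.047]]))-[240,100])*5, proj(w,S2W(p,[[.075+.095*np.cos(t),.095*np.sin(t),.047]])))
s=read_state();P=np.array(s["position"]);print((proj(b,[P-[0,0,.014],P])-[240,100])*5,s["contact_force"],s["joint_torque"])
crop(a,220,180,370,300,5,"t4.png")
```

```text
111 [[467.59523648 397.72396272]] [[316.29955312 208.7052041 ]]
97 [[487.46159188 425.05578779]] [[330.43734676 247.33271426]]
83 [[497.30760656 454.83844724]] [[333.71337211 285.66285634]]
[[434.94180238 448.1497296 ]
 [437.09483477 427.60720157]] [ 0.18347507  0.13642855 -0.34825939] [-1.97441597e-01 -3.03918743e+01  1.77262645e+00 -2.67494524e+01
  1.33862626e-02  2.96796905e-02 -5.52736572e-02]
```

View pics/w4.png

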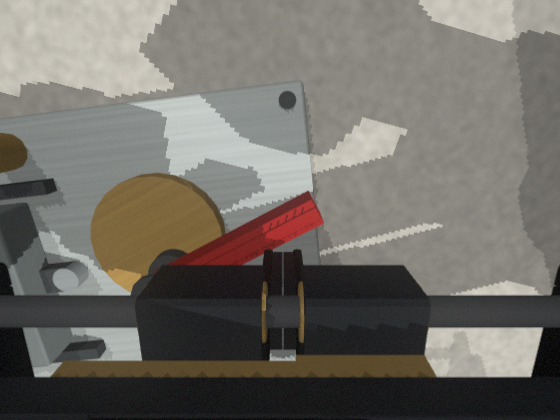

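View pics/t4.png

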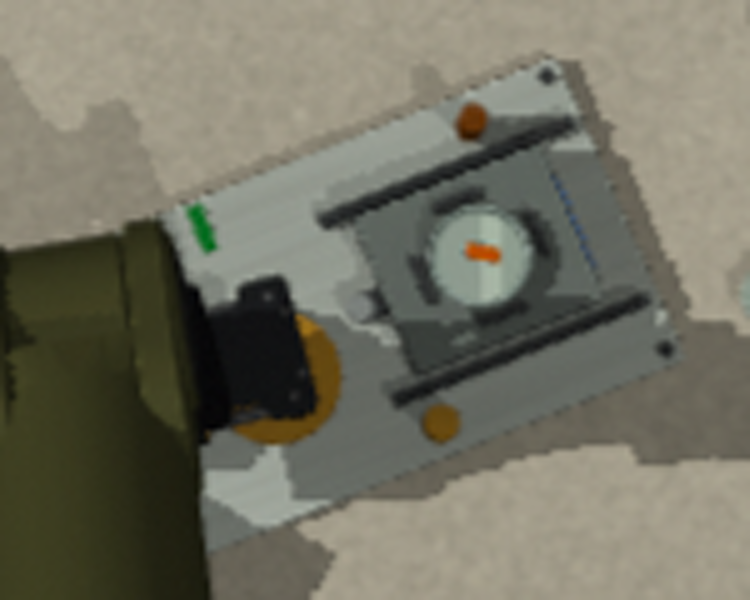

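Run:
```python
from h import *
b=get_image("scene");s=read_state();P=np.array(s["position"])
F=cv2.resize(b["frame"],None,fx=10,fy=10,interpolation=cv2.INTER_CUBIC)
for dz in (-.014,0,.014,.03):
    q=proj(b,[P+[0,0,dz]])[0];cv2.drawMarker(F,tuple(int(v) for v in (q+.5)*10),(255,0,255) if dz==-.014 else (0,255,0),0,14,1)
cv2.imwrite("pics/s5.png",F[1450:2000,2850:3500])
print(P, proj(b,[[.4477,.0612,.0356],[.4477,.0612,.0496]])*5-[1200,500])
```

```text
[0.48239383 0.09378014 0.0504555 ] [[386.46772468 395.92146932]
 [388.20150236 375.46991686]]
```

View pics/s5.png

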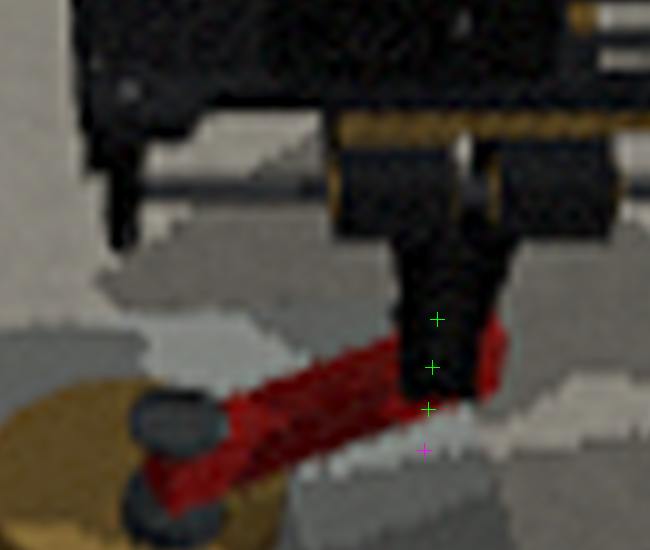

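Run:
```python
from h import *
w=get_image("wrist");s=read_state();P=np.array(s["position"])
q=s["tool_rot"];R=Ro.from_quat([q[1],q[2],q[3],q[0]]).as_matrix()
for xx in(-.0095,0,.0095):
  for dz in (.014,0,-.01,-.02): print(xx,dz,proj(w,[P+R@[xx,0,dz]]).round(0))
cv2.imwrite("pics/w5.png",cv2.resize(w["frame"][220:400,180:390],None,fx=3.5,fy=3.5,interpolation=cv2.INTER_CUBIC))
t=get_image("top")
```

```text
-0.0095 0.014 [[281. 266.]]
-0.0095 0 [[281. 277.]]
-0.0095 -0.01 [[281. 286.]]
-0.0095 -0.02 [[281. 296.]]
0 0.014 [[281. 251.]]
0 0 [[281. 261.]]
0 -0.01 [[281. 269.]]
0 -0.02 [[281. 278.]]
0.0095 0.014 [[281. 235.]]
0.0095 0 [[281. 244.]]
0.0095 -0.01 [[281. 252.]]
0.0095 -0.02 [[281. 260.]]
```

View pics/w5.png

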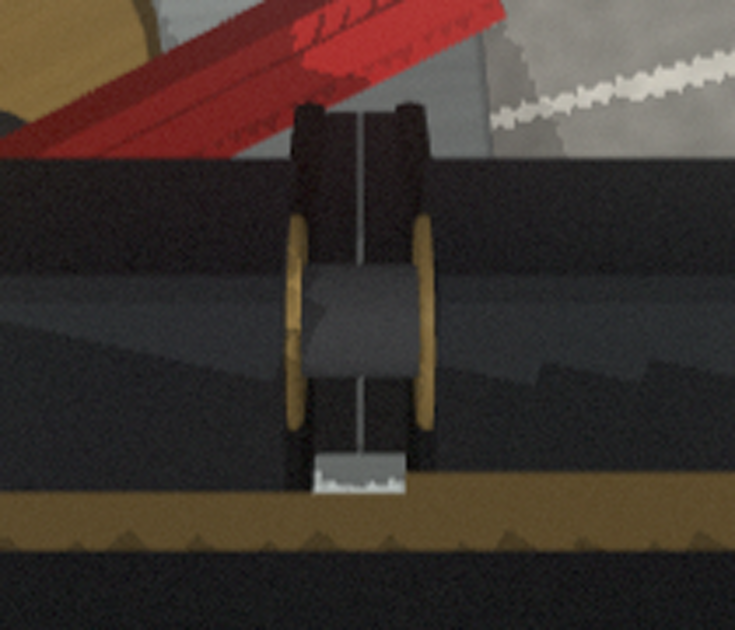

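Run:
```python
from h import *
b=get_image("scene");s=read_state();P=np.array(s["position"])
for dx in(0,.005,.0095):
  for z in(.03,.036,.05,.056,.062): print(dx,z,proj(b,[[P[0]+dx,P[1],z]]).round(1))
# start lever check
for n in("scene","wrist"):
  get_image(n);print([(np.round(d["extent"]),round(d["conf"],2)) for d in recognise(n,"lever_end")])
```

```text
0 0.03 [[326.7 191.4]]
0 0.036 [[326.9 189.7]]
0 0.05 [[327.3 185.6]]
0 0.056 [[327.5 183.8]]
0 0.062 [[327.7 182. ]]
0.005 0.03 [[326.3 192.7]]
0.005 0.036 [[326.5 190.9]]
0.005 0.05 [[326.9 186.8]]
0.005 0.056 [[327.1 185. ]]
0.005 0.062 [[327.3 183.2]]
0.0095 0.03 [[326.  193.8]]
0.0095 0.036 [[326.1 192. ]]
0.0095 0.05 [[326.6 187.9]]
0.0095 0.056 [[326.8 186.2]]
0.0095 0.062 [[326.9 184.4]]
[(array([286., 185., 331., 208.]), 0.69), (array([237., 187., 256., 205.]), 0.48)]
[(array([ 94., 178., 324., 295.]), 0.59)]
```

```bash
python3 -m creep '[0,0,-0.012,0,1, 0.01,-0.005,-0.02,-0.12,1, 0.02,-0.011,-0.02,-0.24,1, 0.031,-0.017,-0.02,-0.37,1, 0.042,-0.023,-0.02,-0.489,1, 0.042,-0.023,-0.02,-0.489,1, 0.042,-0.023,-0.005,-0.489,1, 0.042,-0.023,0.005,-0.489,1, 0.042,-0.023,0.014,-0.489,1, 0.042,-0.023,0.022,-0.489,1, 0.042,-0.023,0.022,-0.489,1]'
python3 - <<'E'
from h import *
table([0,0]+list(range(7,71,7)),[.024]+[.0165]*11)
b=get_image("scene");s=read_state();P=np.array(s["position"])
F=cv2.resize(b["frame"],None,fx=10,fy=10,interpolation=cv2.INTER_CUBIC)
for dz in (-.014,.008):
    q=proj(b,[P+[0,0,dz]])[0];cv2.drawMarker(F,tuple(int(v) for v in (q+.5)*10),(255,0,255) if dz==-.014 else (0,255,0),0,14,1)
cv2.imwrite("pics/s6.png",F[1450:2000,2850:3500])
E
```

```text
time: 6.05
position: [0.4476, 0.0601, 0.0276]
tool_rot: [-0.001, -0.372, 0.928, -0.0]
contact_force: [0.7, -0.2, -0.9]
finger_gap: 0.0006
tool y joint deg 111.03152971092202 x0 y0 0.03284644738011633 0.06542639541932126
0 [-0.009 -0.     0.   ]
0 [-0.016 -0.     0.   ]
7 [-0.024  0.001  0.122]
14 [-0.033  0.002  0.244]
21 [-0.041  0.001  0.367]
28 [-0.049 -0.     0.489]
35 [-0.057 -0.003  0.611]
42 [-0.064 -0.006  0.733]
49 [-0.071 -0.01   0.855]
56 [-0.078 -0.015  0.977]
63 [-0.083 -0.021  1.1  ]
70 [-0.088 -0.028  1.222]
```

View pics/s6.png

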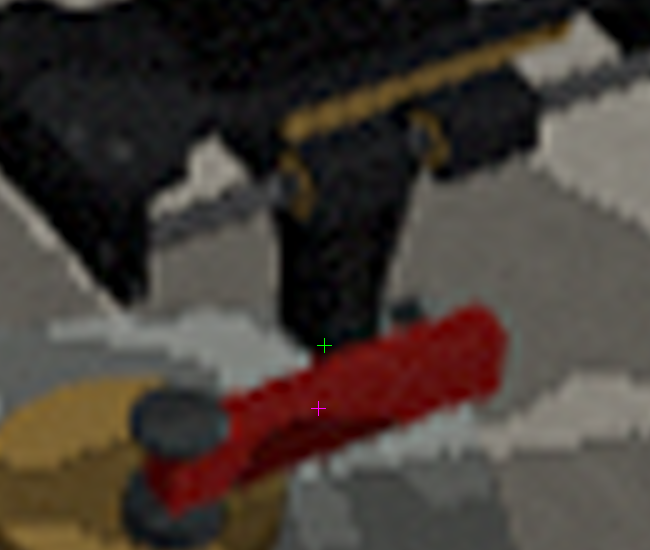

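The fingertip's lower end is now hidden behind the red lever, around crop (330,350). That confirms the tip sits about 22 mm higher relative to the reported TCP than stated. I'll push a little first and check.

```bash
python3 -m creep '[-0.009,0,0,0,1, -0.016,0,0,0,1, -0.02,0.001,0,0.06,1, -0.024,0.001,0,0.122,1, -0.033,0.002,0,0.244,1]'
python3 - <<'E'
from h import *
table([0]+list(range(7,71,7)),[.0165]*11)
b=get_image("scene");crop(b,240,100,400,220,5,"s7.png")
E
```

```text
time: 6.72
position: [0.4687, 0.0831, 0.0281]
tool_rot: [-0.003, -0.255, 0.967, -0.0]
contact_force: [-4.9, -5.9, 3.9]
finger_gap: 0.0001
tool y joint deg 96.82226293376488 x0 y0 0.01822222565589277 0.0649781861277757
0 [-0.002  0.     0.   ]
7 [-0.01   0.002  0.122]
14 [-0.018  0.002  0.244]
21 [-0.026  0.002  0.367]
28 [-0.034  0.     0.489]
35 [-0.042 -0.002  0.611]
42 [-0.049 -0.006  0.733]
49 [-0.056 -0.01   0.855]
56 [-0.063 -0.015  0.977]
63 [-0.069 -0.021  1.1  ]
70 [-0.074 -0.027  1.222]
```

View pics/s7.png

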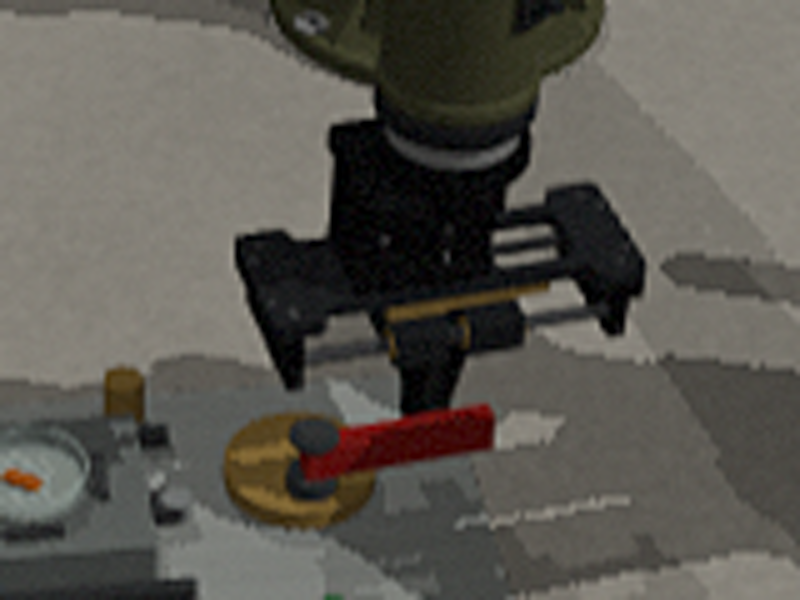

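Pushing works: 7.7 N, and the lever now sits near joint 97°.

```bash
python3 -m creep '[-0.010,0.002,0,0.122,1, -0.018,0.002,0,0.244,1, -0.026,0.002,0,0.367,1, -0.034,0,0,0.489,1, -0.042,-0.002,0,0.611,1, -0.049,-0.006,0,0.733,1, -0.056,-0.01,0,0.855,1, -0.063,-0.015,0,0.977,1, -0.069,-0.021,0,1.1,1, -0.074,-0.027,0,1.222,1]'
python3 - <<'E'
from h import *
table([0]+list(range(3,28,3)),[.0165]*11)
b=get_image("scene");crop(b,240,120,400,240,5,"s8.png")
p=np.load('p.npy')
for j in (40,34,28,20): 
    t=np.radians(j-90);print(j,(proj(b,S2W(p,[[.075+.095*np.cos(t),.095*np.sin(t),.047]]))-[240,120])*5)
E
```

```text
time: 8.02
position: [0.545, 0.0985, 0.0273]
tool_rot: [-0.004, 0.346, 0.938, -0.001]
contact_force: [-7.6, -0.2, 1.2]
finger_gap: 0.0005
tool y joint deg 26.8764118059858 x0 y0 0.019284434289401214 0.0663468219046445
0 [-0.003 -0.001  0.   ]
3 [-0.006 -0.001  0.052]
6 [-0.01   0.     0.105]
9 [-0.013  0.     0.157]
12 [-0.017  0.001  0.209]
15 [-0.02   0.001  0.262]
18 [-0.024  0.001  0.314]
21 [-0.027  0.     0.367]
24 [-0.031 -0.     0.419]
27 [-0.034 -0.001  0.471]
40 [[458.05301218 443.12944821]]
34 [[444.58260034 452.94289063]]
28 [[429.46346641 461.7076397 ]]
20 [[407.03736646 471.55530597]]
```

View pics/s8.png

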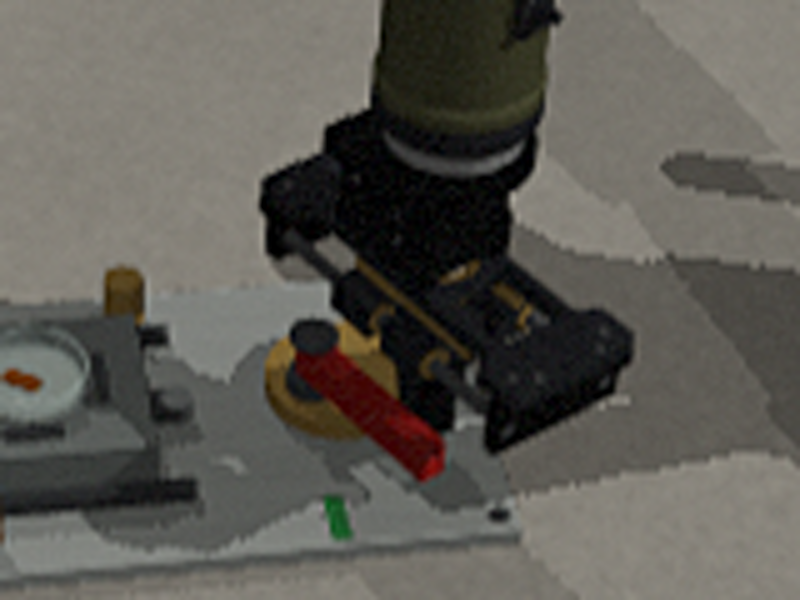

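```bash
python3 -m creep '[-0.003,-0.001,0,0.052,1, -0.006,0,0,0.105,1, -0.010,0,0,0.157,1, -0.013,0.001,0,0.209,1, -0.016,0.001,0,0.262,1, -0.02,0.001,0,0.314,1, -0.024,0.001,0,0.367,1, -0.024,0.001,0,0.367,1]'
cat >> h.py <<'E'
def lev(im,n,box,f=8):
    """image crop with lever model at joint 0 & ends"""
    p=np.load('p.npy');F=cv2.resize(im["frame"],None,fx=f,fy=f,interpolation=cv2.INTER_CUBIC)
    for j,c in((0,(255,0,255)),(5,(255,255,0)),(-5,(0,255,255))):
        t=np.radians(j-90);q=proj(im,S2W(p,[[.075+.095*np.cos(t),.095*np.sin(t),.047]]))[0]
        cv2.drawMarker(F,tuple(int(v) for v in (q+.5)*f),c,0,14,1)
        for z,x in((.058,.095),(.047,0.04)):
            pass
    x0,y0,x1,y1=box;cv2.imwrite("pics/"+n,F[y0*f:y1*f,x0*f:x1*f])
E
python3 - <<'E'
from h import *
table([0]+list(range(1,13,1)),[.0165]*13)
b=get_image("scene");lev(b,"s9.png",(270,170,350,240))
a=get_image("top");lev(a,"t9.png",(230,200,300,260))
w=get_image("wrist");cv2.imwrite("pics/w9.png",w["frame"])
E
```

```text
time: 9.07
position: [0.5649, 0.0856, 0.0273]
tool_rot: [-0.003, 0.509, 0.861, -0.001]
contact_force: [-4.6, 3.0, -1.3]
finger_gap: 0.0007
tool y joint deg 6.107218381626366 x0 y0 0.020572088442821487 0.06646633846441669
0 [-0.004 -0.001  0.   ]
1 [-0.005 -0.001  0.017]
2 [-0.006 -0.001  0.035]
3 [-0.007 -0.001  0.052]
4 [-0.009 -0.     0.07 ]
5 [-0.01  -0.     0.087]
6 [-0.011 -0.     0.105]
7 [-0.012  0.     0.122]
8 [-0.013  0.     0.14 ]
9 [-0.014  0.     0.157]
10 [-0.016  0.     0.175]
11 [-0.017  0.     0.192]
12 [-0.018  0.001  0.209]
```

View pics/s9.png

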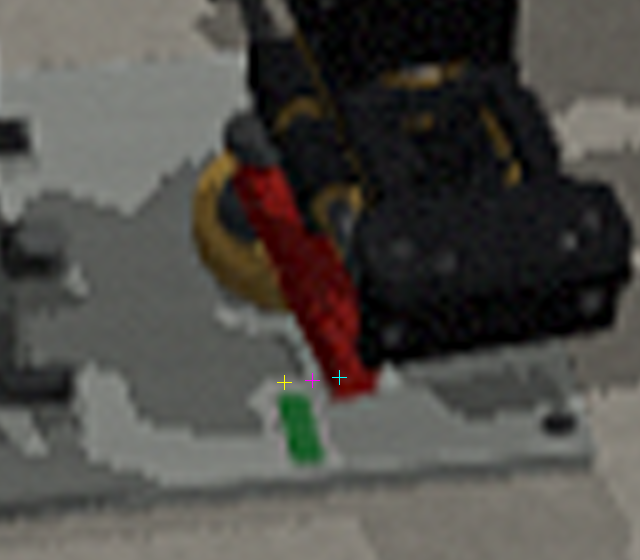

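View pics/t9.png

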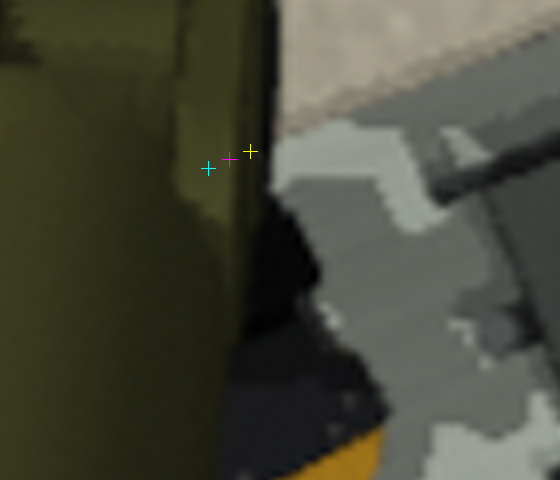

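View pics/w9.png

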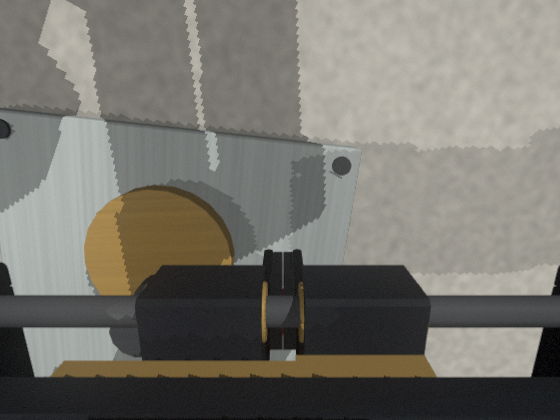

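```bash
python3 -m creep '[-0.002,0,0,0.03,1, -0.004,0.001,0,0.06,1, -0.006,0.001,0,0.09,1, -0.007,0.001,0,0.105,1, -0.007,0.001,0,0.105,1, -0.007,0.001,0,0.105,1]'
python3 - <<'E'
from h import *
table([0],[.0165]*13)
b=get_image("scene");lev(b,"s10.png",(270,170,350,240))
E
```

```text
time: 9.98
position: [0.5695, 0.0809, 0.0273]
tool_rot: [-0.003, 0.553, 0.833, -0.0]
contact_force: [-4.7, 4.0, -2.0]
finger_gap: 0.0007
tool y joint deg 0.1560810353486747 x0 y0 0.021331272342597782 0.06633746883058693
0 [-0.005 -0.001  0.   ]
```

View pics/s10.png

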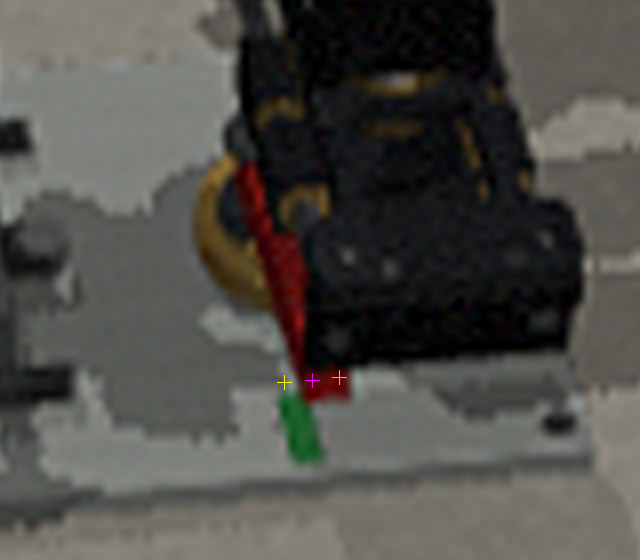

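```bash
python3 -m creep '[0.02,0,0,0,1, 0.04,0,0,0,1, 0.06,0,-0.02,0,1, 0.08,0,-0.06,0,1, 0.1,0,-0.1,0,1, 0.12,0,-0.12,0,1, 0.12,0,-0.12,0,1]'
cat >> h.py <<'E'
def levm(im,n,box,joints=(0,),f=8):
    p=np.load('p.npy');F=cv2.resize(im["frame"],None,fx=f,fy=f,interpolation=cv2.INTER_CUBIC)
    for j,c in zip(joints,((255,0,255),(255,255,0),(0,255,255))):
        t=np.radians(j-90);u=np.array([np.cos(t),np.sin(t)]);v=np.array([-u[1],u[0]])
        for z in(.036,.056):
            P=[[*(np.array([.075,0])+r*u+s*v),z] for r,s in((.02,-.007),(.095,-.007),(.095,.007),(.02,.007))]
            q=((proj(im,S2W(p,P))+.5)*f).astype(int);cv2.polylines(F,[q],True,c,1)
    x0,y0,x1,y1=box;cv2.imwrite("pics/"+n,F[y0*f:y1*f,x0*f:x1*f])
E
python3 - <<'E'
from h import *
table([0],[.0165]*13)
b=get_image("scene");levm(b,"s11.png",(270,170,350,240))
a=get_image("top");levm(a,"t11.png",(230,200,300,260))
E
```

```text
time: 10.9
position: [0.5261, 0.1911, 0.1502]
tool_rot: [0.001, 0.552, 0.834, 0.002]
contact_force: [-0.7, -0.7, 0.0]
finger_gap: 0.0007
tool y joint deg 0.24681863658350092 x0 y0 0.13962703668502566 0.0693825276845685
0 [-0.123 -0.004  0.   ]
```

View pics/s11.png

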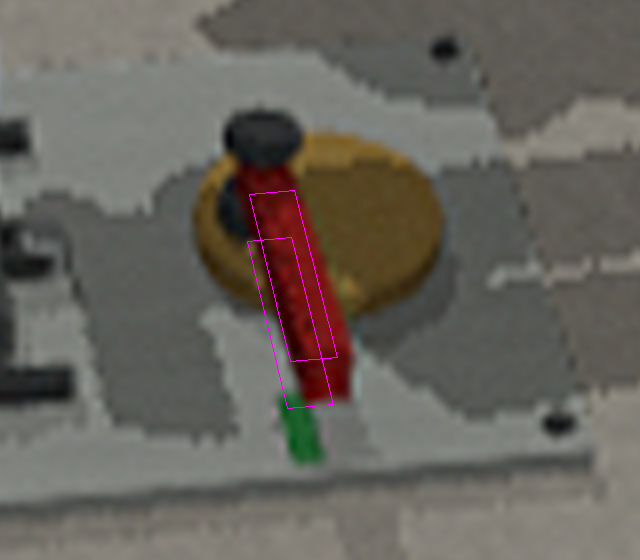

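View pics/t11.png

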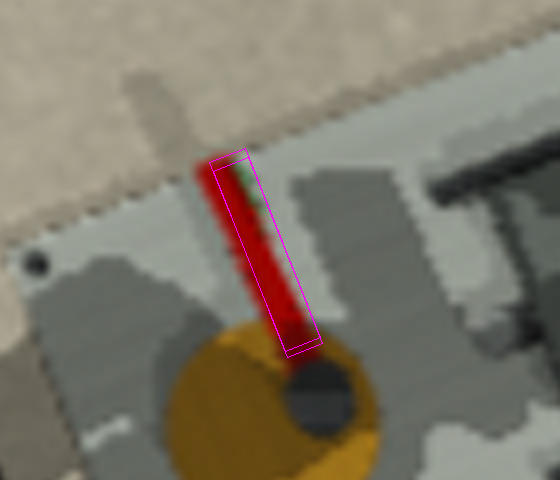

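```bash
cat >> h.py <<'E'
def redmask(im,f=4):
    F=cv2.resize(im["frame"],None,fx=f,fy=f,interpolation=cv2.INTER_LINEAR).astype(int)
    return ((F[...,2]>60)&(F[...,2]>2.2*F[...,1])&(F[...,2]>2.2*F[...,0]))
def fitlev(im,box,j0=0,f=4):
    from scipy.optimize import minimize
    p=np.load('p.npy');m=redmask(im,f);x0,y0,x1,y1=[v*f for v in box];m=m[y0:y1,x0:x1].astype(np.uint8)
    def mod(v):
        j,dx,dy=v;t=np.radians(j-90);u=np.array([np.cos(t),np.sin(t)]);w=np.array([-u[1],u[0]]);P=[]
        for z,h in((.036,.007),(.056,.007),(.058,.002)):
            P+=[[*(np.array([.075+dx/1e3,dy/1e3])+r*u+s*w),z] for r,s in((.013,-h),(.095,-h),(.095,h),(.013,h))]
        q=((proj(im,S2W(p,P))+.5)*f-[x0,y0]-.5)
        M=np.zeros(m.shape,np.uint8);cv2.fillConvexPoly(M,cv2.convexHull((q*16).round().astype(np.int32)),1,shift=4);return M
    def c(v):
        M=mod(v);return 1-(M&m).sum()/max(1,(M|m).sum())+1e-4*(v[1]**2+v[2]**2)
    best=None
    for j in np.arange(j0-10,j0+11,2):
        r=minimize(c,[j,0,0],method="Nelder-Mead",options=dict(initial_simplex=[[j,0,0],[j+3,0,0],[j,3,0],[j,0,3]]))
        if best is None or r.fun<best.fun: best=r
    print("fit joint,dx,dy mm",best.x.round(2),"1-IoU",round(best.fun,3),"px",m.sum())
E
python3 - <<'E'
from h import *
b=get_image("scene");fitlev(b,(285,180,330,225),3)
a=get_image("top");fitlev(a,(245,210,280,250),3)
print(atz(a,[[270.0-.4+.0,249.75-.4]],.062), "hub expected",S2W(np.load('p.npy'),[[.075,0,.062]]))
E
```

```text
fit joint,dx,dy mm [1.72 1.95 3.07] 1-IoU 0.185 px 2924
fit joint,dx,dy mm [ 4.2   0.6  -0.99] 1-IoU 0.152 px 1981
[[0.51477236 0.0362412  0.062     ]] hub expected [[0.51660366 0.03552127 0.062     ]]
```

Run:
```python
from h import *
p=np.load('p.npy')
for n,cr in (("top",np.array([[72,265],[546,76],[665,348],[181,546]])/5+[220,180]-.4),("scene",np.array([[724,289],[94,346],[80,101],[653,53]])/5+[195,165]-.4)):
    im=cv2.imread(f"pics/{n}0.png");g=cv2.cvtColor(im,cv2.COLOR_BGR2GRAY).astype(float);I=get_image(n)
    out=[]
    for u in cr:
        for _ in range(5):
            x,y=np.round(u).astype(int);w=g[y-3:y+4,x-3:x+4];k=np.clip(np.median(w)-8-w,0,None)
            yy,xx=np.mgrid[-3:4,-3:4];u=np.array([x+(k*xx).sum()/k.sum(),y+(k*yy).sum()/k.sum()])
        out.append(u)
    W=atz(I,np.array(out),.012)[:,:2];print(n,np.round(out,1).tolist(),W.round(4).tolist())
    # order: (+x,-y),(-x,-y),(-x,+y),(+x,+y)
    for i,j,off in((0,1,0),(3,2,0),(3,0,np.pi/2),(2,1,np.pi/2)):
        d=W[i]-W[j];print("  len",np.hypot(*d).round(4),"yaw",round((np.arctan2(d[1],d[0])-off)%(2*np.pi),4))
    print(" centre",W.mean(0))
```

```text
top [[234.4, 233.0], [329.3, 194.6], [353.8, 249.0], [255.9, 288.8]] [[0.5675, 0.1446], [0.6895, -0.1416], [0.5241, -0.2138], [0.4026, 0.076]]
  len 0.3111 yaw 1.9735
  len 0.3143 yaw 1.9679
  len 0.1786 yaw 1.9651
  len 0.1804 yaw 1.9825
 centre [ 0.54593481 -0.0336831 ]
scene [[339.1, 222.0], [213.2, 233.7], [210.7, 184.7], [325.5, 176.4]] [[0.5654, 0.1428], [0.6869, -0.1423], [0.5201, -0.2122], [0.4024, 0.0761]]
  len 0.3099 yaw 1.9736
  len 0.3114 yaw 1.9583
  len 0.1761 yaw 1.9588
  len 0.1808 yaw 1.9676
 centre [ 0.54372008 -0.03390013]
```

Run:
```python
from h import *
p=np.load('p.npy')
for n,box,z in(("top",(245,210,280,250),.0565),("scene",(285,180,330,225),.0575)):
    im=get_image(n);f=4;m=redmask(im,f);x0,y0,x1,y1=[v*f for v in box];ys,xs=np.nonzero(m[y0:y1,x0:x1])
    W=atz(im,np.c_[(xs+x0+.5)/f-.5,(ys+y0+.5)/f-.5],z)[:,:2]
    c=W.mean(0);U,S,V=np.linalg.svd(W-c,full_matrices=False);d=V[0]*np.sign(V[0][0])
    l=(W-c)@d;print(n,"axis joint deg",np.degrees(np.arctan2(d[1],d[0])-1.970+np.pi/2),"len",np.ptp(l),"width",np.ptp((W-c)@V[1]))
    e=c+d*(l.max());cam=S2W(p,[[.075,0,0]])[0][:2];r=e-cam
    print("  end",e,np.hypot(*r),np.degrees(np.arctan2(r[1],r[0])-1.970+np.pi/2))
a=get_image("top");F=cv2.resize(a["frame"][200:260,230:300],None,fx=11,fy=11,interpolation=cv2.INTER_LINEAR);cv2.imwrite("pics/t12.png",F)
```

```text
top axis joint deg 3.128204413835334 len 0.0831045273068354 width 0.014939084145639044
  end [0.60194678 0.07831994] 0.09547342728639521 3.7605947714675096
scene axis joint deg 1.267220574906044 len 0.102770907078003 width 0.019817151248027645
  end [0.61976963 0.08201837] 0.1131600531622781 1.3884974915220945
```

View pics/t12.png

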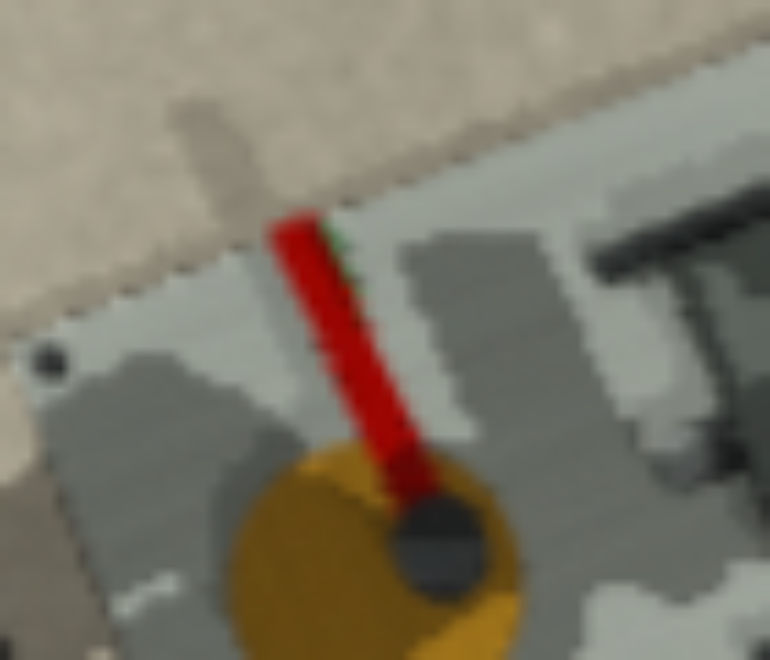

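```bash
python3 -m creep '[-0.02,0,0.02,0,1, -0.05,0,0.06,0,1, -0.07,0,0.1,0,1, -0.085,0,0.12,0,1, -0.1,0,0.12,0,1, -0.11,0,0.12,0,1, -0.115,0,0.12,0.02,1, -0.118,0,0.12,0.04,1, -0.121,0,0.12,0.05,1, -0.1235,0,0.12,0.05,1, -0.1235,0,0.12,0.05,1, -0.1235,0,0.12,0.05,1]'
python3 - <<'E'
from h import *
table([0],[.0165]*13)
E
```

```text
time: 12.85
position: [0.5734, 0.0778, 0.0297]
tool_rot: [-0.001, 0.574, 0.819, 0.002]
contact_force: [-1.3, 5.7, 3.8]
finger_gap: 0.0006
tool y joint deg 357.26682744242044 x0 y0 0.020378682942982448 0.0678139588891201
0 [-0.004 -0.003  0.   ]
```

```bash
python3 -m creep '[0.02,0,0,0,1, 0.04,0,0,0,1, 0.06,0,-0.02,0,1, 0.08,0,-0.06,0,1, 0.1,0,-0.1,0,1, 0.12,0,-0.12,0,1, 0.12,0,-0.12,0,1]' | head -2
python3 - <<'E'
from h import *
p=np.load('p.npy')
for n,box,z in(("top",(245,210,280,250),.0565),("scene",(285,180,330,225),.0575)):
    im=get_image(n);f=4;m=redmask(im,f);x0,y0,x1,y1=[v*f for v in box];ys,xs=np.nonzero(m[y0:y1,x0:x1])
    W=atz(im,np.c_[(xs+x0+.5)/f-.5,(ys+y0+.5)/f-.5],z)[:,:2]
    c=W.mean(0);U,S,V=np.linalg.svd(W-c,full_matrices=False);d=V[0]*np.sign(V[0][0])
    l=(W-c)@d;print(n,"axis joint deg",np.degrees(np.arctan2(d[1],d[0])-1.970+np.pi/2),"len",np.ptp(l),"width",np.ptp((W-c)@V[1]))
    e=c+d*(l.max());cam=S2W(p,[[.075,0,0]])[0][:2];r=e-cam
    print("  end",e,np.hypot(*r),np.degrees(np.arctan2(r[1],r[0])-1.970+np.pi/2))
    fitlev(im,box,0)
a=get_image("top");F=cv2.resize(a["frame"][200:260,230:300],None,fx=11,fy=11,interpolation=cv2.INTER_LINEAR);cv2.imwrite("pics/t13.png",F)
b=get_image("scene");levm(b,"s13.png",(270,170,350,240))
E
```

```text
time: 13.72
position: [0.5328, 0.1896, 0.1502]
top axis joint deg -0.7937278902326941 len 0.08279542454252414 width 0.014421250875909713
  end [0.60453179 0.07254011] 0.09540309534957413 -0.04098500672837358
fit joint,dx,dy mm [-1.06  1.53 -1.7 ] 1-IoU 0.161 px 1934
scene axis joint deg -1.9135097597775081 len 0.10496973233961543 width 0.018676410981390106
  end [0.62247783 0.07602446] 0.11335717594582545 -1.9378488739289954
fit joint,dx,dy mm [-1.77  1.59  2.96] 1-IoU 0.149 px 2892
```

View pics/t13.png

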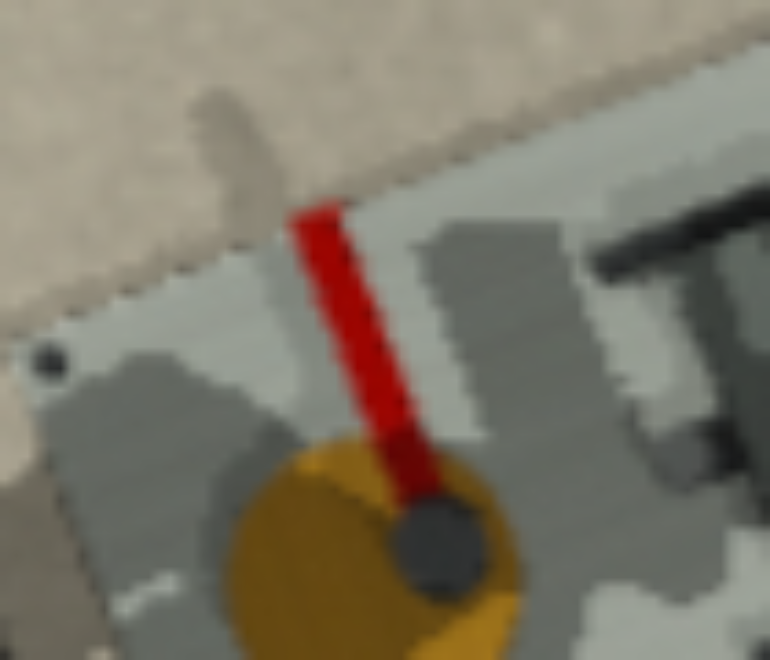

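View pics/s13.png

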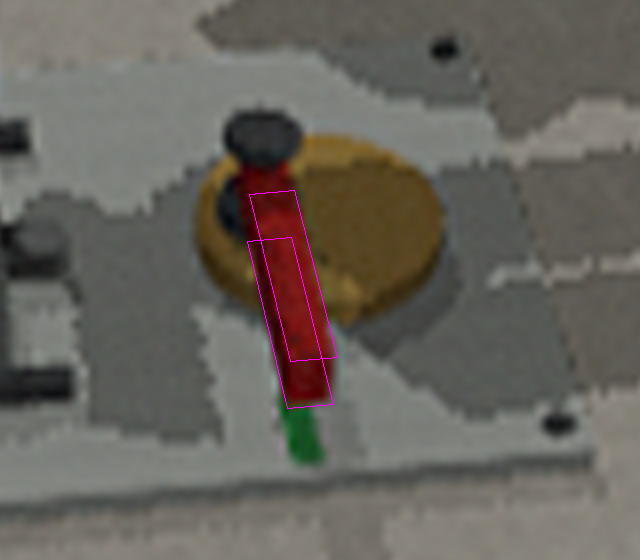

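Run:
```python
from h import *
p=np.load('p.npy')
shift(S2W(p,[[-.172,0,.15]])[0],p[2]-np.pi/2)
a=get_image("top");print(atz(a,[[376,239],[414,222]],.02),S2W(p,[[-.172,0,.15]]))
```

```text
at [0.5318 0.1855 0.1473] F [-0.2 -0.1  0.5] gap 0.0 q [-1.04  0.22  0.75  1.78 -0.16  1.21  0.1 ]  shift [-0.3827 -0.0522 -0.0023] yaw -0.052
[[ 0.55408776 -0.27905701  0.02      ]
 [ 0.60688244 -0.39368728  0.02      ]] [[ 0.61187026 -0.19236747  0.15      ]]
```

```bash
python3 -m creep '[-0.04,-0.005,0,0,1, -0.09,-0.012,0,0,1, -0.14,-0.019,0,0,1, -0.19,-0.026,0,-0.02,1, -0.24,-0.033,0,-0.03,1, -0.29,-0.04,0,-0.04,1, -0.34,-0.047,0,-0.05,1, -0.37,-0.05,0,-0.052,1, -0.383,-0.052,0,-0.052,1, -0.383,-0.052,0,-0.052,1]'
python3 - <<'E'
from h import *
p=np.load('p.npy')
shift(S2W(p,[[-.170,0,.020]])[0],p[2]-np.pi/2)
E
```

```text
time: 15.22
position: [0.6125, -0.1916, 0.1478]
tool_rot: [-0.001, 0.554, 0.832, -0.0]
contact_force: [0.2, -0.2, 0.2]
finger_gap: 0.0008
at [ 0.6125 -0.1916  0.1478] F [ 0.2 -0.2  0.2] gap 0.0008 q [-0.4   0.45  0.87  1.58 -0.35  1.28  0.92]  shift [ 0.0015 -0.0007  0.1278] yaw 0.0
```

```bash
python3 -m creep '[0,0,0.03,0,1, 0,0,0.06,0,1, 0,0,0.08,0,1, 0,0,0.1,0,1, 0,0,0.11,0,1, 0,0,0.12,0,1, 0,0,0.127,0,1, 0,0,0.127,0,1]'
python3 - <<'E'
from h import *
p=np.load('p.npy')
shift(S2W(p,[[-.1395,0,.020]])[0],p[2]-np.pi/2)
b=get_image("scene");crop(b,180,130,300,230,6,"s14.png")
w=get_image("wrist");cv2.imwrite("pics/w14.png",w["frame"])
E
```

```text
time: 16.23
position: [0.613, -0.1909, 0.0212]
tool_rot: [-0.0, 0.553, 0.833, -0.0]
contact_force: [-1.0, 0.3, 0.4]
finger_gap: 0.0003
at [ 0.613  -0.1909  0.0212] F [-1.   0.3  0.4] gap 0.0003 q [-0.34  0.57  0.79  1.69 -0.46  1.07  0.99]  shift [ 0.0316 -0.0016  0.0012] yaw 0.002
```

View pics/s14.png

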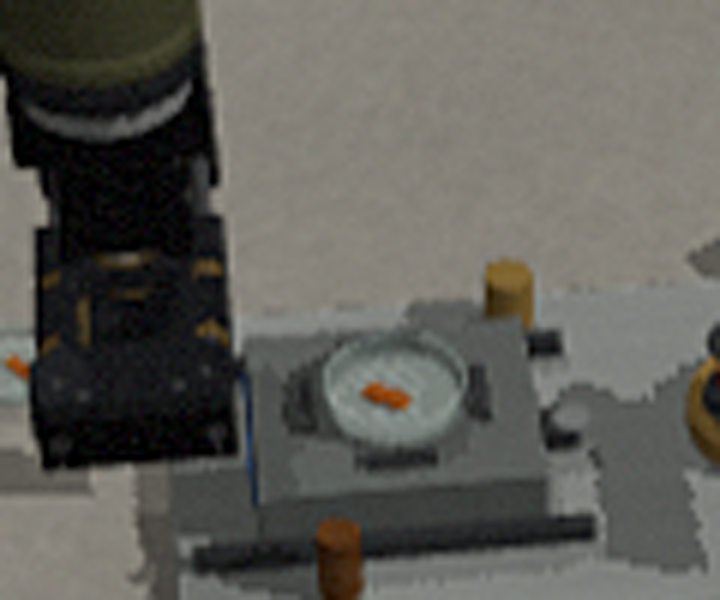

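View pics/w14.png

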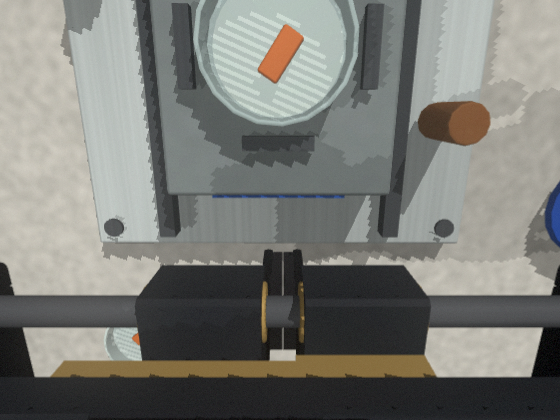

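```bash
python3 -m creep '[0.01,-0.001,0,0,1, 0.018,-0.002,0,0,1, 0.024,-0.002,0,0,1, 0.028,-0.002,0,0,1, 0.032,-0.002,0,0,1, 0.036,-0.002,0,0,1, 0.04,-0.002,0,0,1, 0.044,-0.002,0,0,1, 0.044,-0.002,0,0,1]'
python3 - <<'E'
from h import *
p=np.load('p.npy')
shift(S2W(p,[[-.0995,0,.020]])[0],p[2]-np.pi/2)
b=get_image("scene");crop(b,180,130,300,230,6,"s15.png")
w=get_image("wrist");cv2.imwrite("pics/w15.png",w["frame"])
E
```

```text
time: 17.45
position: [0.5942, -0.1504, 0.0216]
tool_rot: [-0.0, 0.553, 0.833, 0.0]
contact_force: [1.9, -1.4, -0.5]
finger_gap: 0.0006
at [ 0.5942 -0.1504  0.0216] F [ 1.9 -1.4 -0.5] gap 0.0006 q [-0.43  0.52  0.81  1.77 -0.43  1.04  0.93]  shift [0.0269 0.0001 0.0016] yaw 0.003
```

View pics/s15.png

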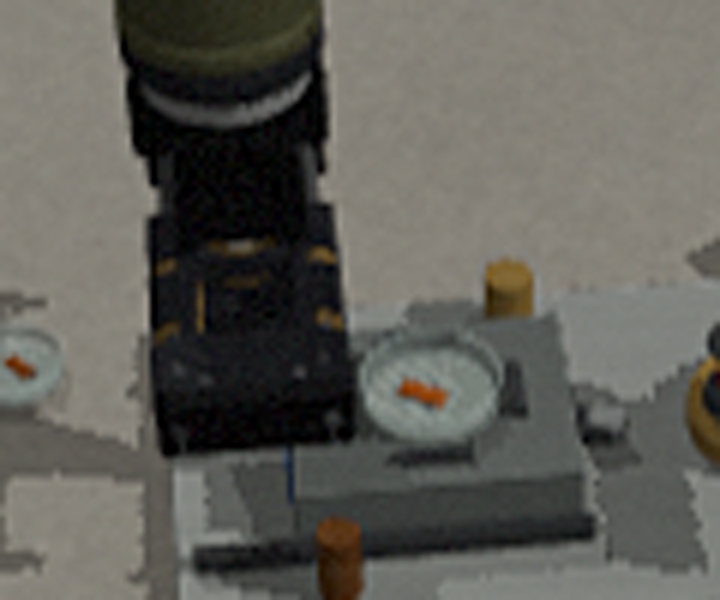

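View pics/w15.png

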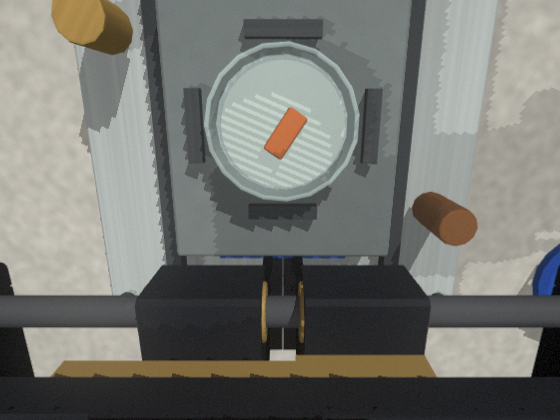

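```bash
python3 -m creep '[0.003,0,0,0,1, 0.006,0,0,0,1, 0.009,0,0,0,1, 0.012,0,0,0,1, 0.015,0,0,0,1, 0.018,0,0,0,1, 0.02,0,0,0,1, 0.021,0,0,0,1, 0.021,0,0,0,1]'
python3 - <<'E'
from h import *
p=np.load('p.npy')
shift(S2W(p,[[-.0995,0,.020]])[0],p[2]-np.pi/2)
b=get_image("scene");crop(b,180,130,300,230,6,"s16.png")
E
```

```text
time: 18.68
position: [0.5861, -0.1315, 0.0215]
tool_rot: [-0.0, 0.553, 0.833, 0.0]
contact_force: [2.5, -2.0, 0.4]
finger_gap: 0.0001
at [ 0.5861 -0.1315  0.0215] F [ 2.5 -2.   0.4] gap 0.0001 q [-0.48  0.49  0.81  1.8  -0.41  1.03  0.89]  shift [0.0064 0.0003 0.0015] yaw 0.002
```

View pics/s16.png

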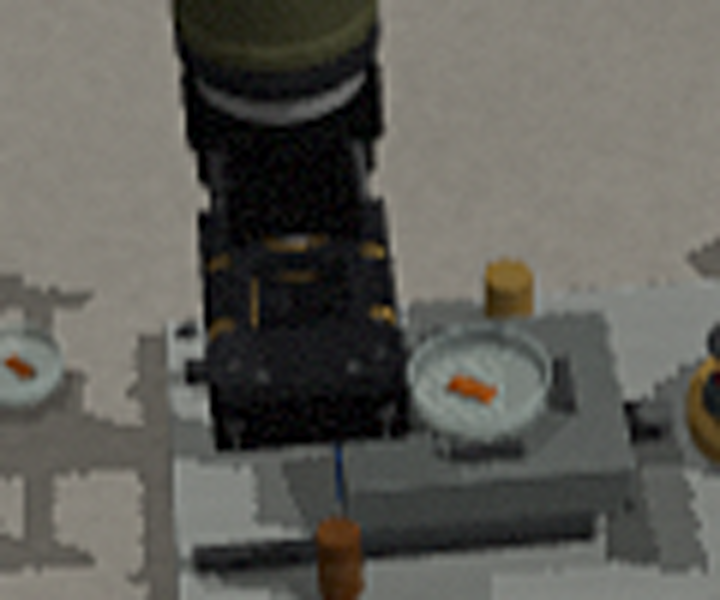

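```bash
python3 -m creep '[0.001,0,0,0,1, 0.002,0,0,0,1, 0.003,0,0,0,1, 0.004,0,0,0,1, 0.005,0,0,0,1, 0.005,0,0,0,1]'; python3 -m creep '[0.001,0,0,0,1, 0.002,0,0,0,1, 0.003,0,0,0,1, 0.003,0,0,0,1]'
```

```text
time: 19.48
position: [0.5844, -0.1274, 0.0215]
tool_rot: [0.0, 0.553, 0.833, -0.0]
contact_force: [4.1, -2.0, -0.0]
finger_gap: 0.0003
time: 19.98
position: [0.5844, -0.1274, 0.0217]
tool_rot: [0.003, 0.554, 0.833, -0.001]
contact_force: [6.8, -7.5, -5.4]
finger_gap: 0.0005
```

```bash
python3 -m creep '[0.001,0,0,0,1, 0.002,0,0,0,1, 0.003,0,0,0,1, 0.003,0,0,0,1]'
python3 - <<'E'
from h import *
p=np.load('p.npy')
shift(S2W(p,[[-.0995,0,.020]])[0],p[2]-np.pi/2)
b=get_image("scene");crop(b,205,150,335,240,6,"s17.png")
w=get_image("wrist");cv2.imwrite("pics/w17.png",w["frame"])
for q in ([-.09,-.05,.042],[.03,-.05,.042],[.03,.05,.042]): print(proj(b,S2W(p,[q]))*6-[205*6,900],proj(w,S2W(p,[q])))
E
```

```text
time: 20.48
position: [0.5843, -0.1273, 0.0219]
tool_rot: [0.005, 0.554, 0.832, -0.002]
contact_force: [10.9, -12.6, -9.2]
finger_gap: 0.0004
at [ 0.5843 -0.1273  0.0219] F [ 10.9 -12.6  -9.2] gap 0.0004 q [-0.5   0.48  0.82  1.82 -0.4   1.01  0.88]  shift [0.0019 0.0003 0.0018] yaw -0.001
[[200.53622347 368.66090318]] [[389.22032257 258.48948523]]
[[493.35252674 344.04571459]] [[418.23168988 -39.04868821]]
[[460.34441465 186.27283371]] [[147.38424292 -39.37695075]]
```

View pics/s17.png

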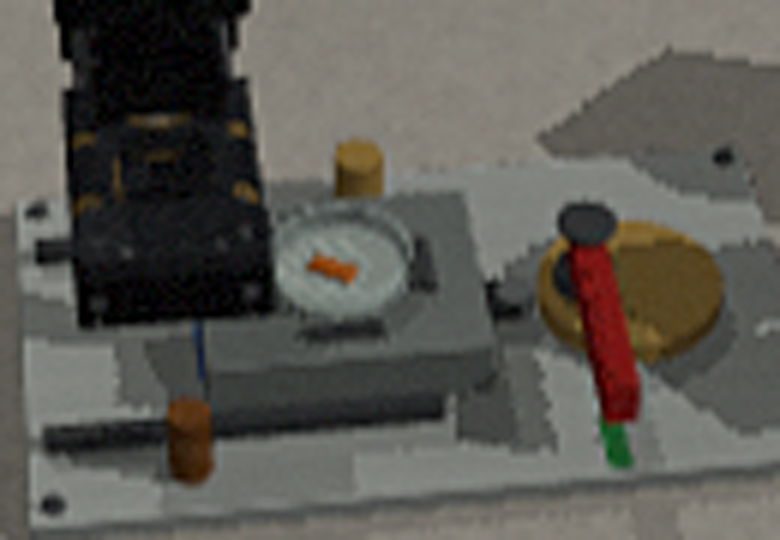

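View pics/w17.png

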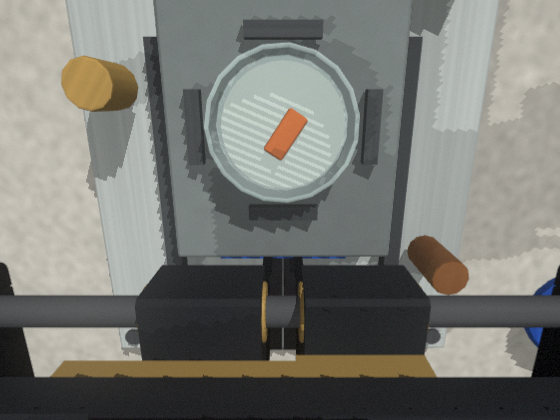

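Home corners predicted at crop (200,369) and (493,344) match the picture. The carriage is at 40 mm and the force is rising against the stop with no motion. The dish is seated and the lever is on the line. Now I'll retract.

```bash
python3 -m creep '[-0.004,0,0,0,1, -0.008,0,0,0,1, -0.02,0,0,0,1, -0.035,0,0,0,1, -0.05,0,0,0,1, -0.055,0,-0.03,0,1, -0.055,0,-0.08,0,1, -0.055,0,-0.13,0,1, -0.055,0,-0.18,0,1, -0.1,0,-0.2,0,1, -0.15,0,-0.2,0,1, -0.2,0,-0.2,0,1]'; python3 -m creep '[-0.05,0,0,0,1, -0.08,0,0,0,1, -0.08,0,0,0,1, -0.08,0,0,0,1]'
python3 - <<'E'
from h import *
p=np.load('p.npy')
b=get_image("scene");levm(b,"s18.png",(200,165,350,245),f=5)
a=get_image("top");levm(a,"t18.png",(220,180,370,300),f=5)
for q in ([-.09,-.05,.042],[.03,-.05,.042],[.03,.05,.042],[-.09,.05,.042]): print(((proj(b,S2W(p,[q]))+.5-[200,165])*5).round(),((proj(a,S2W(p,[q]))+.5-[220,180])*5).round())
cv2.imwrite("pics/sf.png",b["frame"])
fitlev(b,(285,180,330,225),0);fitlev(a,(245,210,280,250),0)
E
```

```text
time: 22.08
position: [0.6603, -0.3076, 0.2219]
tool_rot: [0.0, 0.553, 0.833, 0.0]
contact_force: [0.6, 0.5, 0.9]
finger_gap: 0.0002
time: 22.58
position: [0.6902, -0.3796, 0.2211]
tool_rot: [-0.0, 0.553, 0.833, 0.0]
contact_force: [0.0, 0.6, 0.1]
finger_gap: 0.0002
[[195. 235.]] [[480. 168.]]
[[439. 214.]] [[292. 243.]]
[[411.  83.]] [[356. 400.]]
[[180. 101.]] [[546. 324.]]
fit joint,dx,dy mm [-2.02  1.79  3.58] 1-IoU 0.15 px 2900
fit joint,dx,dy mm [-0.51  1.19 -1.68] 1-IoU 0.149 px 1996
```

View pics/s18.png

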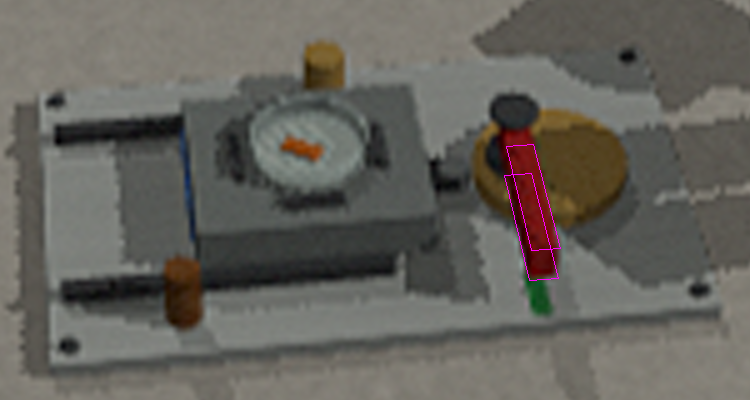

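View pics/t18.png

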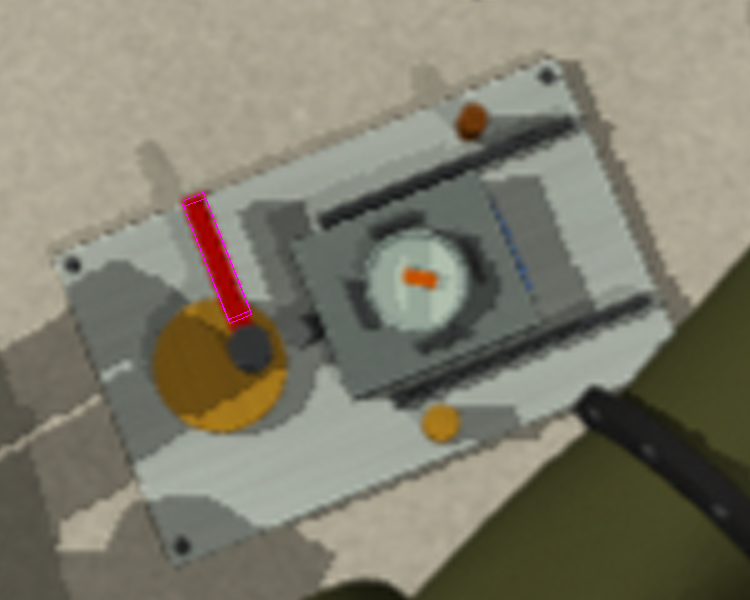

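View pics/sf.png

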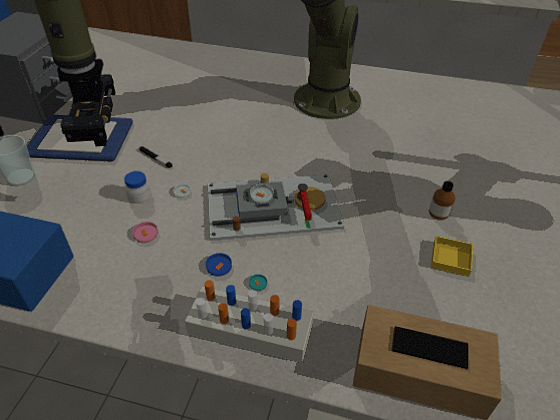

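```bash
python3 -c "
from station import *
print(finish_job())"
```

```text
the job is handed in; nothing more can be done
None
```

I pushed the red lever clockwise with the closed fingertips from about joint 111° until it lay over the green line. Then I pushed the carriage forward from behind until it was home against its stop, backed off, and handed the job in at about 22.7 s.

**Last checks**
- **Carriage:** its corners match the 40 mm home position within 1–2 mm in the scene and top views. At the stop, the push force rose to about 19 N with no further movement.
- **Dish and other objects:** the dish sits in its seat, and nothing else in the final views appears to have moved.
- **Robot:** it ended at z = 0.22 m, well clear, with contact force under 1 N.

**Failures and disagreements**
- **First sweep:** it passed over the lever without touching it. The pictures showed the fingertips about 22 mm higher than the stated TCP-to-tip distance implies. I lowered the tool by that amount for both pushes.
- **Lever angle:** the first full push stopped about 3° short, so I gave it a second short push.
- **Final angle:** the two cameras differ slightly. The top view gives about −0.5° and the scene view about −2°, which I attribute to calibration and silhouette bias.

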